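Fit, latch and load the reagent wheel of an analyser

ROBOT

A 6-joint arm with a two-finger parallel gripper is mounted at the origin on the work surface. World frame = base frame: x ahead of the robot, y to its left, z up, the work surface at z = 0. Lengths are in m, angles in degrees, forces in N, time in s.
With the tool pointing down it reaches from about 0.4 to 0.825 m from the base axis. Payload 7 kg.
Tool frame: the origin (TCP) lies at the very end of the fingers, on their centre line; the grasp point (between the pads) lies 19 mm behind it; z points along the fingers, y is the line along which they close (so a half turn about z gives the same grasp; the last joint's range is limited). The gripper opens to 88 mm and grips with 3 to 60 N. Pads are 19 mm wide; open, the fingers measure 130 mm over their backs; the gripper's body (78 mm by 193 mm) begins 47 mm behind the grasp point.
Start: joints at [85.205, 20.546, 0.682, 0, -70.136, -16.507], TCP at [0.245, 0.629, 0.227] pointing down, gripper open.
Joint ranges: [-176.03, 176.03], [-82.01, 121.73], [-58.28, 71.71], [-173.87, 95.51], [-174.79, -0.11], [-173.66, 173.66]. Speed limits (degrees/s): [136.94, 136.94, 172.46, 180, 180, 180].

INTERFACE

Orientations are given as [roll, pitch, yaw] about the fixed x, y, z axes, in that order (R = Rz(yaw) Ry(pitch) Rx(roll)).
In Python, from plant import r gives the robot as it stands. The module is installed in compiled form; this text tells all that it offers.
- The arm moves only by the tool jog_arm, never from a script. Its arguments are lists of equal length, an entry for each row: "travel": the shift along the tool's x, y, z each as a share of 50 cm, from -1 to 1, a list of three; "dr": the turn, a rotation vector about the tool's x, y, z each as a share of 360 degrees, from -1 to 1, a list of three; "claw": the opening, from 0 (shut) to 1 (fully open). A call has exactly 10 rows; each row is the pose to reach, as a shift and turn from the pose commanded when the call began, along the tool's axes at that moment, turning the shorter way round; what a row does not reach only later rows make up. A row lasts 1/8 s, in which the tool goes at most 62.5 mm and 10.7 degrees, less where a joint would pass 70% of its speed; a pose out of reach is approached as far as the arm can. A call with a number of a shift or a turn outside -1 to 1 is refused whole. A call with a gripper value outside its range is refused whole. The fingers move at their own pace and stop on an object; "newtons" is the grip in N (left out, the last holds). Time passes only in rows, so rows that repeat a pose let the fingers close, or fill a call up. It gives the time, the measured TCP pose, the force, the opening and the grip force at its end, in the units of the state.
- r.get_state(): the state, without advancing time (a new reading comes with each control period).
- r.capture(name): name is "scene" or "top"; returns a dict with "pixels" (480x640x3 uint8, red, green, blue), "range_z" (480x640 float32, m along the optical axis (not along the pixel's ray), 0 where there is no reading), "fx", "fy", "cx", "cy" (pixels), "position" and "attitude" of the camera in the world. Camera axes: x right, y up, looking along -z (the intrinsics and any distortion apply to the point x, -y, -z); pixel columns grow to the right and rows downward; lengths in m; the calibration is good to about 2 mm. A picture is of the moment at which its call begins.
- r.close_job(): hands the job in; it is judged then, once.
Trained networks look in the newest picture that a camera, given by its name, has taken for a name from the list of things; names that differ only in an ending like _2 or _b are one class to them, and where a whole thing is asked for, a point or a joint stands for the part that bears it (a point fixed in the world has none). Each returns a list of dicts, best first, with "conf" (0 to 1); they miss things now and then, are a little off and sometimes report something else, mostly with a low value. They report only what shows in the picture. A call takes as long as a camera call.
- r.boxes_of(name, camera): "extent" ([left, top, right, bottom] in pixels, round what is visible of it).
- r.regions_of(name, camera): "pixels" (480x640 bool, what is visible of it) and "extent" ([left, top, right, bottom] in pixels, round what is visible of it).
- r.tip_of(name, camera): "at" ([column, row] in pixels: a listed point, or the origin of a listed thing).
The state is a dict: "time_s": time; "joints": joint angles; "qd": joint speeds; "joint_torque": joint torques, N m; "tcp_pos": TCP position; "eef_rot": TCP orientation; "contact_force": force on the tool from outside, world axes, zero at the start; "moment": the same for the moment, N m; "gripper_width": finger opening in m; "gripper_force": force on a finger pad.
Only numpy, scipy, OpenCV 4.12 (cv2) and the standard library are available. Lean on these libraries where they do the work, as an engineer would, in place of code of your own. Each camera call takes 0.05 s, during which the arm holds its last target. There are 200 camera calls.

TASK

Get the analyser's loading bay ready to run: lower the reagent wheel socket-first onto the ball in the middle of the bay's turntable until it sits flat, then press its latch lever fully down so it is locked. Next stand every reagent bottle upright in a pocket of the wheel, one to a pocket, in any order, and finally slide the clear guard fully shut until its catch clicks. Never tip the wheel, and leave the barcode scanner and the tube rack where they are.

Things in the scene. Friction and masses are not known exactly. Their poses are not given: they have to be found in the camera images.
- wheel: Loose grey plastic reagent wheel, 180 mm across, 0.5 kg, flat on the bench. Origin: centre of its flat underside, z up. Hub 46 mm across and 46 mm high, with a socket open below (bore 30 mm, roof 40 mm above the underside). Five round cups (pockets) at 60, 120, 180, 240 and 300 degrees from its +x; the latch lever is at +x. It may be fitted at any yaw.
- bar (a point): Middle of the top edge of the wheel's carrying bar, on the wheel's axis, 82 mm above its underside. The bar is 44 mm long (wheel x), 16 mm thick (wheel y) and 36 mm tall, standing on the hub: grip it across its thickness. Axes as the wheel.
- socket (a point): Point inside the wheel's socket, on the wheel's axis 24 mm above its underside; it coincides with the ball's centre when the wheel is seated. Axes as the wheel.
- lever (a joint): Wheel's steel latch lever, rad: 0.7 to 0.8 = raised (that angle above level), 0 = fully down, level, latched. Hinge along wheel y, 30 mm from the axis on wheel +x, 40 mm above the underside. Stays where left; takes 2 to 3 N downward near its end. Going down, its toe swings in under the ball and locks the wheel: keep it raised until the wheel is seated.
- lever_tip (a point): Top of the lever's wide end (24 mm wide, 16 mm long), 56 mm from its hinge; the lever is 62 mm long and 16 mm wide elsewhere, its upper face 2.5 mm above the hinge line when down. Fully down, this point is 86 mm from the wheel's axis along wheel +x and 46 mm above the wheel's underside.
- ball (a point): Centre of the fixed 26 mm steel ball on the bay's turntable, a flat disc 140 mm across whose top, on which the wheel's underside comes to rest, is 24 mm below this point and 35 mm above the bench. Axes as the bay.
- bay: Fixed white loading bay, 228 mm wide (y), 520 mm long (x). Origin on the bench below the ball; x is the way the guard opens (away from the robot), z up. Inside it is 208 mm wide; side walls 80 mm above the bench; front wall (x -108 to -120 mm) 119 mm above it; a rear deck 80 mm high begins at x +110 mm.
- guard (a joint): Clear sliding guard over the bay, m: 0 = fully shut, about 0.24 = open, parked over the rear deck; slides along bay x. Its top is 131 mm above the bench, its underside 127 mm; a rib under its front edge reaches down to 121 mm. Slides with about 2 N; in the last 13 mm a spring catch needs about 5 N more, then it clicks and holds the guard shut.
- guard_handle (a point): Middle of the top edge of the guard's upright handle plate, 46 mm behind its front edge: 70 mm wide (bay y), 8 mm thick (bay x), 31 mm tall above the guard's top; its top is 162 mm above the bench. With the guard shut it lies at bay x -80 mm. It can be pushed towards the robot from behind (its bay +x side).
- pocket1 (a point): Middle of the floor of the wheel's cup at 60 degrees from wheel +x, 66 mm from the axis, 4 mm above the wheel's underside. Cup 41 mm inside, its rim 28 mm above this floor. Axes as the wheel.
- pocket2 (a point): Middle of the floor of the wheel's cup at 120 degrees from wheel +x, 66 mm from the axis, 4 mm above the wheel's underside. Cup 41 mm inside, its rim 28 mm above this floor. Axes as the wheel.
- pocket3 (a point): Middle of the floor of the wheel's cup at 180 degrees from wheel +x, 66 mm from the axis, 4 mm above the wheel's underside. Cup 41 mm inside, its rim 28 mm above this floor. Axes as the wheel.
- pocket4 (a point): Middle of the floor of the wheel's cup at 240 degrees from wheel +x, 66 mm from the axis, 4 mm above the wheel's underside. Cup 41 mm inside, its rim 28 mm above this floor. Axes as the wheel.
- pocket5 (a point): Middle of the floor of the wheel's cup at 300 degrees from wheel +x, 66 mm from the axis, 4 mm above the wheel's underside. Cup 41 mm inside, its rim 28 mm above this floor. Axes as the wheel.
- bottle1: White plastic reagent bottle with black cap, 66 mm tall, 60 g, standing on the thin black mat; may be absent (None). Body 36 mm across up to 37 mm, neck 22 mm across, cap 26 mm across from 46 to 66 mm above its underside. Origin: centre of the underside, z up.
- bottle2: White plastic reagent bottle with black cap, 66 mm tall, 60 g, standing on the thin black mat; may be absent (None). Body 36 mm across up to 37 mm, neck 22 mm across, cap 26 mm across from 46 to 66 mm above its underside. Origin: centre of the underside, z up.
- bottle3: White plastic reagent bottle with black cap, 66 mm tall, 60 g, standing on the thin black mat; may be absent (None). Body 36 mm across up to 37 mm, neck 22 mm across, cap 26 mm across from 46 to 66 mm above its underside. Origin: centre of the underside, z up.
- bottle4: White plastic reagent bottle with black cap, 66 mm tall, 60 g, standing on the thin black mat; may be absent (None). Body 36 mm across up to 37 mm, neck 22 mm across, cap 26 mm across from 46 to 66 mm above its underside. Origin: centre of the underside, z up.
- bottle5: White plastic reagent bottle with black cap, 66 mm tall, 60 g, standing on the thin black mat; may be absent (None). Body 36 mm across up to 37 mm, neck 22 mm across, cap 26 mm across from 46 to 66 mm above its underside. Origin: centre of the underside, z up.
- scanner: Black barcode scanner with a yellow trigger, 185 mm long, lying on the bench; leave it alone. Origin: underside of its handle.
- rack: White rack, 70 x 150 mm, 90 mm high, with glass tubes; leave it alone. Origin: centre of its underside.

How it is judged:
By the outcome, as a careful person would: the job done as asked, in the order asked, and still so for the second after the job is handed in, with the robot touching nothing.
Of bottle1, bottle2, bottle3, bottle4, bottle5 only 3 to 5 are there at a start; the rules pass over those that are not, and their reading is None.
At some moment in a run one of bottle1, bottle2, bottle3, bottle4, bottle5 may be knocked a few centimetres aside while the robot is not near it.
It also fails if it takes over 210 s, if anything falls off the work surface, if the arm or the gripper's body presses on something with over 40 N, if the wrist force passes 120 N, or if a joint passes its speed limit or range.

## Working session

There is one attempt and no reset: what is moved stays moved. The work goes in short steps, Python scripts to look and compute and a tool call to move; the robot and the scene stay as the last step left them, time stands still between calls to the robot, and variables do not carry over. Pictures are saved under pics/ and viewed, at most 14 in all, crops included, and the job is handed in when it is done.

Besides the shell and the picture viewer there is one more tool, called in YAML: its name, and indented under it one key for each argument. jog_arm: Moves the arm, as the interface text tells. Its arguments: {"type":"object","properties":{"travel":{"type":"array"},"dr":{"type":"array"},"claw":{"type":"array"},"newtons":{"type":"number"}},"required":["travel","dr","claw"]}

```bash
mkdir -p pics
cat > h.py <<'E'
import numpy as np, cv2
from scipy.spatial.transform import Rotation as R
from plant import r
def att(c):
    a=np.array(c["attitude"],float)
    if a.shape==(3,3): return a
    return R.from_euler('xyz',a,degrees=True).as_matrix() if a.size==3 else R.from_quat(a).as_matrix()
def cloud(c):
    z=c["range_z"]; v,u=np.mgrid[0:480,0:640]
    p=np.stack([(u-c["cx"])/c["fx"]*z,-(v-c["cy"])/c["fy"]*z,-z],-1)
    w=p@att(c).T+np.array(c["position"]); w[z==0]=np.nan
    return w
def ray(c,uv,zw):
    d=att(c)@np.array([(uv[0]-c["cx"])/c["fx"],-(uv[1]-c["cy"])/c["fy"],-1]); p=np.array(c["position"])
    return p+d*(zw-p[2])/d[2]
def save(n,c): cv2.imwrite(f"pics/{n}.png",c["pixels"][:,:,::-1])
E
python3 - <<'E'
from h import *
for n in("scene","top"):
    c=r.capture(n); save(n+"0",c); print(n,{k:c[k] for k in c if k not in("pixels","range_z")})
    for t in("wheel","bar","lever_tip","ball","guard_handle","bottle1","scanner","rack"):
        print(t,[(np.round(d["at"]),round(d["conf"],2)) for d in r.tip_of(t,n)][:6])
print(r.get_state())
E
```

```text
scene {'fx': 600.6097496904049, 'fy': 600.6097496904049, 'cx': 314.228275872508, 'cy': 251.6872524892482, 'position': array([ 1.03977877, -0.37692231,  1.12575203]), 'attitude': array([30.32451876,  0.67976248, 49.84572709])}
wheel [(array([399., 186.]), 0.56)]
bar [(array([400., 159.]), 0.97), (array([384., 197.]), 0.54)]
lever_tip [(array([385., 139.]), 0.68)]
ball [(array([315., 245.]), 0.75)]
guard_handle [(array([369., 275.]), 0.61)]
bottle1 [(array([206., 335.]), 0.89), (array([192., 370.]), 0.72), (array([146., 323.]), 0.62), (array([427., 182.]), 0.37)]
scanner [(array([470., 264.]), 0.61), (array([372., 180.]), 0.37)]
rack [(array([236., 430.]), 0.76), (array([206., 335.]), 0.43)]
top {'fx': 442.84859894934146, 'fy': 442.84859894934146, 'cx': 326.1461078144228, 'cy': 241.49061008353323, 'position': array([0.46494978, 0.01289515, 1.12318244]), 'attitude': array([  6.56554364,  -1.35166532, -89.00209534])}
wheel [(array([200., 269.]), 0.75), (array([183., 298.]), 0.34)]
bar [(array([192., 271.]), 0.92), (array([315., 183.]), 0.42), (array([446., 196.]), 0.42)]
lever_tip [(arra
[... 281 characters left out ...]
, 197.]), 0.8)]
{'time_s': 0.9, 'joints': array([ 8.52074139e+01,  2.05461464e+01,  6.81296652e-01,  2.63083781e-03,
       -7.01357987e+01, -1.65061884e+01]), 'qd': array([ 0.06931898, -0.11783238, -0.00879039, -0.04512403, -0.03156144,
       -0.03151869]), 'joint_torque': array([ 7.73859920e-04, -5.82353246e+01,  2.93300986e+01,  7.00223520e+00,
        1.25433897e-02, -9.77565549e-06]), 'tcp_pos': array([0.24521447, 0.62886286, 0.2265669 ]), 'eef_rot': array([-1.79999919e+02, -2.55657261e-03, -2.12978806e+01]), 'contact_force': array([0.74937758, 0.60054231, 0.26667071]), 'moment': array([-0.02259973, -0.02350647,  0.05730455]), 'gripper_force': 0.0, 'gripper_width': 0.08774387108374337}
```

View pics/top0.png

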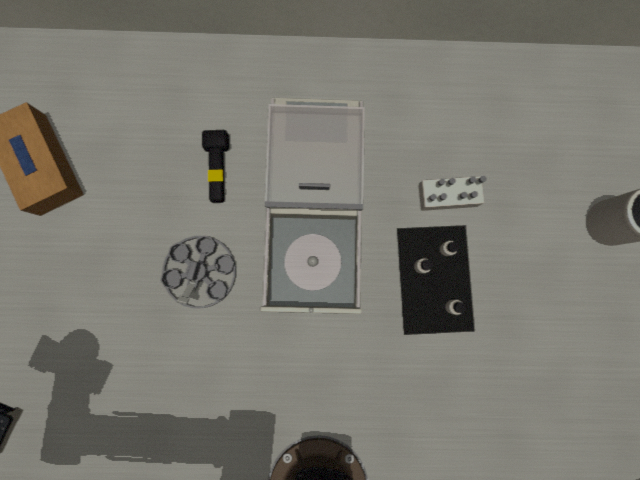

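View pics/scene0.png

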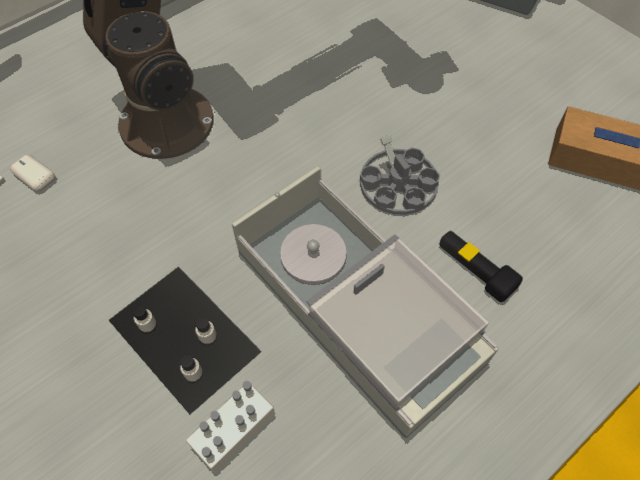

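The top view shows the wheel near (199,271) with its lever toward (185,300), the ball at (312,261), the guard open with its handle at (314,187), and three bottles at (422,266), (448,247) and (455,307). The scene view agrees. Next I'll measure metric poses.

```bash
cat > m.py <<'E'
from h import *
from scipy.optimize import least_squares
def tips(n,names):
    return {t:r.tip_of(t,n) for t in names}
E
python3 - <<'E'
from h import *
def circ(x):
    A=np.c_[2*x,np.ones(len(x))]; s=np.linalg.lstsq(A,(x**2).sum(1),rcond=None)[0]; return s[:2],np.sqrt(s[2]+s[0]**2+s[1]**2)
for n in("top","scene"):
    c=r.capture(n); w=cloud(c)
    print(n)
    for t,z in(("bar",.082),("ball",.059),("guard_handle",.162),("wheel",0),("lever_tip",.085)):
        print(t,[(np.round(ray(c,d["at"],z),4),round(d["conf"],2)) for d in r.tip_of(t,n)][:3])
    for d in r.tip_of("bottle1",n)[:4]: print("bot",np.round(ray(c,d["at"],0.001),4),round(d["conf"],2))
    # plane z checks
    zz=w[...,2]; print("bench z",np.nanmedian(zz[np.abs(zz)<.02]))
    # bottle caps by depth
    m=(zz>.055)&(zz<.075)&(w[...,1]<-.2)&(w[...,1]>-.5)&(w[...,0]>.2)&(w[...,0]<.6)
    k,l,s,ce=cv2.connectedComponentsWithStats(m.astype(np.uint8))
    for i in range(1,k):
        if s[i,4]>20: q=w[l==i]; print("cap",s[i,4],np.round(np.median(q,0),4),np.round((q.max(0)+q.min(0))/2,4), np.round(np.ptp(q,axis=0),3))
    # wheel area
    a=(w[...,1]>.12)&(w[...,1]<.42)&(w[...,0]>.2)&(w[...,0]<.6)
    for lo,hi,nm in((.07,.09,"bar"),(.05,.12,"high")):
        q=w[a&(zz>lo)&(zz<hi)]
        if len(q)>5:
            e=cv2.minAreaRect((q[:,:2]*1000).astype(np.float32)); print(nm,len(q),e,np.round(np.median(q,0),4),q[:,2].max())
    # handle, bay
    q=w[(zz>.15)&(zz<.17)&(np.abs(w[...,1])<.3)&(w[...,0]>.4)&(w[...,0]<.9)]
    if len(q)>3: print("handle",len(q),cv2.minAreaRect((q[:,:2]*1000).astype(np.float32)))
    q=w[(zz>.05)&(zz<.078)&(np.abs(w[...,1]-.04)<.03)&(np.abs(w[...,0]-.42)<.03)]
    print("ball?",len(q),np.nanmedian(q,0) if len(q) else "")
    q=w[(zz>.031)&(zz<.039)&(np.abs(w[...,1]-.04)<.1)&(np.abs(w[...,0]-.42)<.1)]
    if len(q)>20:print("disc",len(q),cv2.minEnclosingCircle((q[:,:2]*1000).astype(np.float32)))
    q=w[(zz>.11)&(zz<.124)&(w[...,0]<.36)&(w[...,0]>.2)&(np.abs(w[...,1]-.04)<.2)]
    if len(q)>20:print("front",len(q),cv2.minAreaRect((q[:,:2]*1000).astype(np.float32)))
E
```

```text
top
bar [(array([0.514 , 0.3086, 0.082 ]), 0.78)]
ball [(array([0.5345, 0.0185, 0.059 ]), 0.98)]
guard_handle [(array([0.7019, 0.0208, 0.162 ]), 0.61)]
wheel [(array([0.5163, 0.3033, 0.    ]), 0.74), (array([ 0.5306, -0.2579,  0.    ]), 0.34)]
lever_tip [(array([0.4432, 0.3236, 0.085 ]), 0.47)]
bot [ 0.5402 -0.2562  0.001 ] 0.78
bot [ 0.4235 -0.3329  0.001 ] 0.67
bot [ 0.5858 -0.3187  0.001 ] 0.62
bench z 7.080220818278526e-05
cap 100 [ 0.582  -0.3179  0.0672] [ 0.582  -0.3188  0.0639] [0.024 0.025 0.017]
cap 97 [ 0.5356 -0.2522  0.0676] [ 0.5363 -0.2533  0.0638] [0.022 0.024 0.017]
cap 106 [ 0.4365 -0.3301  0.0672] [ 0.4365 -0.3314  0.0649] [0.024 0.024 0.018]
bar 558 ((516.469970703125, 229.00540161132812), (166.162353515625, 207.8424835205078), 0.21607434749603271) [0.5056 0.1336 0.0815] 0.08969108228154576
high 770 ((508.3494567871094, 228.62379455566406), (178.3358612060547, 211.3529815673828), 1.4154855012893677) [0.499  0.1344 0.0804] 0.11935370085583852
handle 143 ((702.7471923828125, 21.31292152404785), (67.05522918701172, 9.699195861816406), 89.24673461914062)
ball? 16 [0.4
[... 771 characters left out ...]
.016]
cap 160 [ 0.5401 -0.2519  0.0657] [ 0.5379 -0.2518  0.0642] [0.028 0.025 0.018]
cap 172 [ 0.5851 -0.3176  0.0662] [ 0.5839 -0.3177  0.0635] [0.025 0.025 0.017]
bar 674 ((510.9353942871094, 229.9776153564453), (170.45889282226562, 213.16812133789062), 2.0339648723602295) [0.5081 0.1325 0.08  ] 0.08991062987308918
high 1250 ((506.20751953125, 229.78060913085938), (179.13406372070312, 213.68893432617188), 2.249656915664673) [0.5019 0.1307 0.0754] 0.11971100074800223
handle 211 ((703.9199829101562, 22.246814727783203), (70.25191497802734, 9.352019309997559), 88.46647644042969)
ball? 170 [0.43265683 0.03979138 0.06346919]
disc 958 ((473.6778259277344, 35.16173553466797), 103.76773834228516)
```

Run:
```python
from h import *
from scipy.optimize import least_squares
def fitc(q,rad):
    f=lambda p:np.hypot(q[:,0]-p[0],q[:,1]-p[1])-rad
    return least_squares(f,q[:,:2].mean(0),loss='soft_l1',f_scale=.002).x
def pca(q):
    m=q[:,:2].mean(0);u,s,v=np.linalg.svd(q[:,:2]-m);return np.degrees(np.arctan2(v[0,1],v[0,0]))
for n in("top","scene"):
    c=r.capture(n); w=cloud(c); zz=w[...,2]; X,Y=w[...,0],w[...,1]
    print(n)
    a=np.hypot(X-.513,Y-.305)<.12
    q=w[a&(zz>.076)&(zz<.088)&(np.hypot(X-.511,Y-.306)<.035)]
    print("bar",len(q),cv2.minAreaRect((q[:,:2]*1000).astype(np.float32)),np.median(q,0).round(4),pca(q))
    for lo,hi in((.048,.062),(.062,.07),(.07,.076),(.076,.1)):
        q=w[a&(zz>lo)&(zz<hi)&(np.hypot(X-.511,Y-.306)>.035)]
        if len(q)>3: print("lev",lo,len(q),np.median(q,0).round(4), np.ptp(q,axis=0).round(3))
    # outer edge of the wheel: low pixels component
    m=(a&(zz>.006)).astype(np.uint8)
    cs=max(cv2.findContours(m,cv2.RETR_EXTERNAL,cv2.CHAIN_APPROX_NONE)[0],key=cv2.contourArea)[:,0]
    q=w[cs[:,1],cs[:,0]]; q=q[q[:,2]<.035]; print("rim",len(q),fitc(q,.089).round(4))
    b=np.hypot(X-.535,Y-.02)<.09
    m=(b&(zz>.03)&(zz<.045)).astype(np.uint8)
    l=cv2.connectedComponents(m)[1]; i=np.bincount(l[l>0]).argmax(); 
    cs=max(cv2.findContours((l==i).astype(np.uint8),cv2.RETR_EXTERNAL,cv2.CHAIN_APPROX_NONE)[0],key=cv2.contourArea)[:,0]
    q=w[cs[:,1],cs[:,0]]; print("disc",len(q),fitc(q,.0695).round(4),np.nanmedian(w[l==i],0).round(4),(l==i).sum())
    q=w[b&(zz>.050)&(zz<.078)&(np.hypot(X-.535,Y-.02)<.03)]
    s=least_squares(lambda p:np.linalg.norm(q-p,axis=1)-.013,[.535,.02,.059],loss='soft_l1',f_scale=.002).x
    print("ball",len(q),s.round(4))
    q=w[(zz>.15)&(zz<.168)&(np.abs(Y-.02)<.06)&(abs(X-.703)<.03)]
    print("handle",np.median(q,0).round(4),pca(q))
    q=w[(zz>.112)&(zz<.124)&(X<.45)&(X>.35)&(abs(Y-.02)<.12)]
    if len(q)>20:print("front",len(q),np.median(q,0).round(4),pca(q))
```

```text
top
bar 133 ((512.025390625, 303.6777038574219), (17.06884765625, 43.29508590698242), 77.78971099853516) [0.5119 0.3033 0.0812] 167.00782875564124
lev 0.048 49 [0.468  0.3144 0.0548] [0.021 0.02  0.014]
lev 0.062 29 [0.4561 0.3158 0.0652] [0.014 0.017 0.007]
lev 0.07 11 [0.4515 0.3183 0.0718] [0.011 0.017 0.005]
lev 0.076 74 [0.4424 0.32   0.0815] [0.018 0.025 0.013]
rim 205 [0.512  0.3031]
disc 158 [0.5403 0.0218] [0.5397 0.0219 0.035 ] 2399
ball 89 [0.5402 0.0217 0.0593]
handle [0.7011 0.0235 0.1609] -90.40794015434813
front 544 [0.4266 0.0247 0.1186] -90.38591253420995
scene
bar 117 ((514.3221435546875, 305.6078796386719), (18.034473419189453, 43.66171646118164), 77.5886459350586) [0.5141 0.3048 0.0802] -14.315313045727855
lev 0.048 62 [0.4669 0.3164 0.0547] [0.022 0.022 0.014]
lev 0.062 37 [0.4549 0.3185 0.0663] [0.017 0.019 0.008]
lev 0.07 23 [0.4496 0.3202 0.0741] [0.015 0.023 0.005]
lev 0.076 61 [0.4438 0.3203 0.08  ] [0.017 0.025 0.012]
rim 204 [0.5133 0.3047]
disc 183 [0.5417 0.0233] [0.5458 0.0194 0.0338] 2772
ball 122 [0.5409 0.0237 0.0584]
handle [0.7051 0.021  0.1601] -90.91755167411698
front 609 [0.4287 0.0202 0.1169] -90.34114211882377
```

```bash
cat >> h.py <<'E'
def go(x,y,z,yaw):
    s=r.get_state(); Rc=R.from_euler('xyz',s["eef_rot"],degrees=True); p=np.array(s["tcp_pos"])
    Rt=R.from_euler('xyz',[180,0,yaw],degrees=True)
    print("travel",(Rc.inv().apply(np.array([x,y,z])-p)/.5).round(4),"dr",((Rc.inv()*Rt).as_rotvec()/(2*np.pi)).round(4))
E
python3 -c "
from h import *
go(.513,.304,.15,-13.5)"
```

```text
travel [0.735  0.4107 0.1531] dr [ 0.      0.     -0.0217]
```

jog_arm:
  travel:
    - [0.1, 0.06, 0.02]
    - [0.2, 0.12, 0.04]
    - [0.3, 0.17, 0.06]
    - [0.4, 0.23, 0.08]
    - [0.5, 0.28, 0.1]
    - [0.6, 0.34, 0.12]
    - [0.7, 0.39, 0.15]
    - [0.735, 0.411, 0.153]
    - [0.735, 0.411, 0.153]
    - [0.735, 0.411, 0.153]
  dr:
    - [0, 0, -0.003]
    - [0, 0, -0.006]
    - [0, 0, -0.01]
    - [0, 0, -0.014]
    - [0, 0, -0.018]
    - [0, 0, -0.0217]
    - [0, 0, -0.0217]
    - [0, 0, -0.0217]
    - [0, 0, -0.0217]
    - [0, 0, -0.0217]
  claw: [1, 1, 1, 1, 1, 1, 1, 1, 1, 1]
  newtons: 30

```text
time_s: 2.95
tcp_pos: [0.5128, 0.3047, 0.1505]
eef_rot: [-180.0, -0.0, -13.5]
contact_force: [-0.4, 0.1, -0.4]
gripper_width: 0.0878
gripper_force: 0.0
```

```bash
python3 -c "
from h import *
s=r.get_state();print(s['tcp_pos'],s['eef_rot'],s['contact_force']);go(.513,.304,.055,-13.5)"
```

```text
[0.51283132 0.30470488 0.15049885] [-1.79956556e+02 -2.27915627e-02 -1.34655423e+01] [-0.41439095  0.12835096 -0.37510183]
travel [0.0006 0.0014 0.191 ] dr [-0.0001 -0.0001  0.0001]
```

jog_arm:
  travel:
    - [0, 0, 0.06]
    - [0, 0, 0.12]
    - [0, 0, 0.17]
    - [0, 0, 0.191]
    - [0, 0, 0.191]
    - [0, 0, 0.191]
    - [0, 0, 0.191]
    - [0, 0, 0.191]
    - [0, 0, 0.191]
    - [0, 0, 0.191]
  dr:
    - [0, 0, 0]
    - [0, 0, 0]
    - [0, 0, 0]
    - [0, 0, 0]
    - [0, 0, 0]
    - [0, 0, 0]
    - [0, 0, 0]
    - [0, 0, 0]
    - [0, 0, 0]
    - [0, 0, 0]
  claw: [1, 1, 1, 1, 0.6, 0.3, 0.1, 0, 0, 0]
  newtons: 40

```text
time_s: 4.2
tcp_pos: [0.513, 0.3039, 0.0547]
eef_rot: [-180.0, -0.0, -13.5]
contact_force: [-0.3, 0.2, -0.7]
gripper_width: 0.033
gripper_force: 0.0
```

jog_arm:
  travel:
    - [0, 0, 0]
    - [0, 0, 0]
    - [0, 0, -0.04]
    - [0, 0, -0.08]
    - [0, 0, -0.14]
    - [0, 0, -0.2]
    - [0, 0, -0.26]
    - [0, 0, -0.3]
    - [0, 0, -0.3]
    - [0, 0, -0.3]
  dr:
    - [0, 0, 0]
    - [0, 0, 0]
    - [0, 0, 0]
    - [0, 0, 0]
    - [0, 0, 0]
    - [0, 0, 0]
    - [0, 0, 0]
    - [0, 0, 0]
    - [0, 0, 0]
    - [0, 0, 0]
  claw: [0, 0, 0, 0, 0, 0, 0, 0, 0, 0]
  newtons: 50

```text
time_s: 5.45
tcp_pos: [0.512, 0.3032, 0.2027]
eef_rot: [179.9, 0.1, -13.5]
contact_force: [-0.5, 0.2, -6.3]
gripper_width: 0.0159
gripper_force: 50.0
```

```bash
python3 -c "
from h import *
s=r.get_state();print(s['tcp_pos'],s['eef_rot'],s['contact_force'],s['moment']);go(.5405,.0225,.22,-13.5)"
```

```text
[0.51197    0.30322603 0.202727  ] [ 1.79881729e+02  1.18270084e-01 -1.35174241e+01] [-0.4994034   0.24722622 -6.280681  ] [-0.00925621  0.02427064  0.04857984]
travel [ 0.1866  0.5326 -0.0338] dr [ 0.0003  0.0003 -0.    ]
```

jog_arm:
  travel:
    - [0.01, 0.03, -0.01]
    - [0.03, 0.09, -0.03]
    - [0.06, 0.17, -0.033]
    - [0.09, 0.25, -0.033]
    - [0.12, 0.33, -0.033]
    - [0.15, 0.41, -0.033]
    - [0.17, 0.48, -0.033]
    - [0.18, 0.52, -0.033]
    - [0.1865, 0.5325, -0.033]
    - [0.1865, 0.5325, -0.033]
  dr:
    - [0, 0, 0]
    - [0, 0, 0]
    - [0, 0, 0]
    - [0, 0, 0]
    - [0, 0, 0]
    - [0, 0, 0]
    - [0, 0, 0]
    - [0, 0, 0]
    - [0, 0, 0]
    - [0, 0, 0]
  claw: [0, 0, 0, 0, 0, 0, 0, 0, 0, 0]

```text
time_s: 6.7
tcp_pos: [0.5415, 0.0231, 0.2208]
eef_rot: [180.0, 0.0, -13.5]
contact_force: [-0.3, 0.2, -5.8]
gripper_width: 0.0157
gripper_force: 50.0
```

Run:
```python
from h import *
from scipy.optimize import least_squares
s=r.get_state();p=s['tcp_pos'];print(p,s['eef_rot'],s['contact_force'])
for n in("top","scene"):
    c=r.capture(n); w=cloud(c); zz=w[...,2]; X,Y=w[...,0],w[...,1]
    if n=="scene": save("s1",c)
    u=p[2]-.0547
    a=np.hypot(X-p[0],Y-p[1])<.11
    m=(a&(zz>u-.01)&(zz<u+.04)).astype(np.uint8)
    l=cv2.connectedComponents(m)[1]
    cs=np.vstack([k[:,0] for k in cv2.findContours(m,cv2.RETR_EXTERNAL,cv2.CHAIN_APPROX_NONE)[0] if len(k)>30])
    q=w[cs[:,1],cs[:,0]]; d=np.hypot(q[:,0]-p[0],q[:,1]-p[1]); q=q[(d>.08)&(d<.1)]
    f=least_squares(lambda t:np.hypot(q[:,0]-t[0],q[:,1]-t[1])-.089,p[:2],loss='soft_l1',f_scale=.002).x
    print(n,len(q),f.round(4),"z",np.nanpercentile(q[:,2],[10,50,90]))
    lv=w[a&(zz>u+.076)&(zz<u+.1)&(np.hypot(X-p[0]+.07,Y-p[1]-.016)<.03)]; print("lev",len(lv),np.median(lv,0) if len(lv) else 0)
```

```text
[0.54152669 0.02308327 0.22084993] [ 1.79997576e+02  1.55594645e-02 -1.35269142e+01] [-0.26441742  0.20959548 -5.77017008]
top 133 [0.5413 0.0212] z [0.18001038 0.18226819 0.18577632]
lev 94 [0.47108724 0.03789314 0.24815506]
scene 193 [0.5419 0.023 ] z [0.16903586 0.17394642 0.19538552]
lev 0 0
```

View pics/s1.png

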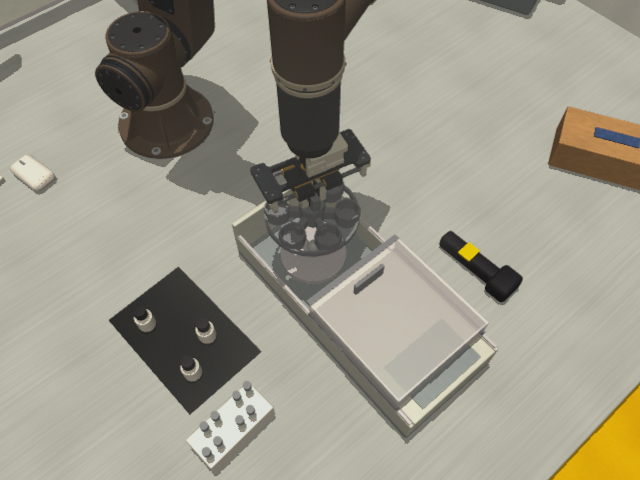

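The picture shows the gripper holding the wheel level over the ball at about (312,225). The wheel sits about 1 mm too far in +x, so I'll correct that and lower.

jog_arm:
  travel:
    - [-0.002, -0.0005, 0.04]
    - [-0.002, -0.0005, 0.09]
    - [-0.002, -0.0005, 0.13]
    - [-0.002, -0.0005, 0.16]
    - [-0.002, -0.0005, 0.18]
    - [-0.002, -0.0005, 0.19]
    - [-0.002, -0.0005, 0.2]
    - [-0.002, -0.0005, 0.21]
    - [-0.002, -0.0005, 0.21]
    - [-0.002, -0.0005, 0.21]
  dr:
    - [0, 0, 0]
    - [0, 0, 0]
    - [0, 0, 0]
    - [0, 0, 0]
    - [0, 0, 0]
    - [0, 0, 0]
    - [0, 0, 0]
    - [0, 0, 0]
    - [0, 0, 0]
    - [0, 0, 0]
  claw: [0, 0, 0, 0, 0, 0, 0, 0, 0, 0]

```text
time_s: 8.05
tcp_pos: [0.5408, 0.0237, 0.1163]
eef_rot: [-180.0, -0.0, -13.5]
contact_force: [-0.6, -0.0, -5.4]
gripper_width: 0.0154
gripper_force: 50.0
```

jog_arm:
  travel:
    - [0, 0, 0.01]
    - [0, 0, 0.02]
    - [0, 0, 0.03]
    - [0, 0, 0.036]
    - [0, 0, 0.042]
    - [0, 0, 0.047]
    - [0, 0, 0.05]
    - [0, 0, 0.053]
    - [0, 0, 0.053]
    - [0, 0, 0.053]
  dr:
    - [0, 0, 0]
    - [0, 0, 0]
    - [0, 0, 0]
    - [0, 0, 0]
    - [0, 0, 0]
    - [0, 0, 0]
    - [0, 0, 0]
    - [0, 0, 0]
    - [0, 0, 0]
    - [0, 0, 0]
  claw: [0, 0, 0, 0, 0, 0, 0, 0, 0, 0]

```text
time_s: 9.3
tcp_pos: [0.5407, 0.0237, 0.0896]
eef_rot: [-180.0, -0.0, -13.5]
contact_force: [-0.0, -0.1, -5.1]
gripper_width: 0.0158
gripper_force: 50.0
```

jog_arm:
  travel:
    - [0, 0, 0.001]
    - [0, 0, 0.002]
    - [0, 0, 0.003]
    - [0, 0, 0.004]
    - [0, 0, 0.005]
    - [0, 0, 0.005]
    - [0, 0, 0.005]
    - [0, 0, 0.005]
    - [0, 0, 0.005]
    - [0, 0, 0.005]
  dr:
    - [0, 0, 0]
    - [0, 0, 0]
    - [0, 0, 0]
    - [0, 0, 0]
    - [0, 0, 0]
    - [0, 0, 0]
    - [0, 0, 0]
    - [0, 0, 0]
    - [0, 0, 0]
    - [0, 0, 0]
  claw: [0, 0, 0, 0, 0, 0, 0, 0, 0, 0]

```text
time_s: 10.55
tcp_pos: [0.5407, 0.0237, 0.0895]
eef_rot: [-180.0, -0.1, -13.4]
contact_force: [-10.2, 2.1, 18.9]
gripper_width: 0.0156
gripper_force: 50.0
```

jog_arm:
  travel:
    - [0, 0, -0.004]
    - [0, 0, -0.004]
    - [0, 0, -0.004]
    - [0, 0, -0.004]
    - [0, 0, -0.004]
    - [0, 0, -0.06]
    - [0, 0, -0.12]
    - [0, 0, -0.18]
    - [0, 0, -0.22]
    - [0, 0, -0.22]
  dr:
    - [0, 0, 0]
    - [0, 0, 0]
    - [0, 0, 0]
    - [0, 0, 0]
    - [0, 0, 0]
    - [0, 0, 0]
    - [0, 0, 0]
    - [0, 0, 0]
    - [0, 0, 0]
    - [0, 0, 0]
  claw: [0, 0, 0.4, 0.6, 0.6, 0.6, 0.6, 0.6, 0.6, 0.6]

```text
time_s: 11.8
tcp_pos: [0.5417, 0.024, 0.1987]
eef_rot: [-179.9, -0.2, -13.5]
contact_force: [-0.4, 0.1, -0.8]
gripper_width: 0.0525
gripper_force: 0.0
```

Run:
```python
from h import *
s=r.get_state();print(s['tcp_pos'],s['contact_force'],s['gripper_width']);go(.4678,.0412,.150,-13.5)
for n in("top","scene"):
    c=r.capture(n); w=cloud(c); zz=w[...,2]; X,Y=w[...,0],w[...,1]
    q=w[(zz>.095)&(zz<.14)&(np.hypot(X-.4678,Y-.041)<.03)]; print(n,"lev",len(q),np.median(q,0).round(4) if len(q) else 0,np.ptp(q,axis=0) if len(q) else 0)
    q=w[(zz>.108)&(zz<.125)&(np.hypot(X-.5407,Y-.0237)<.03)]; print("bar",len(q),np.median(q,0).round(4) if len(q) else 0)
    if n=="scene": save("s2",c)
```

```text
[0.54165509 0.02397423 0.19865996] [-0.42262177  0.09161864 -0.78501329] 0.05253882632623918
travel [-0.152   0.0011  0.0969] dr [-0.0003 -0.0005  0.0001]
top lev 114 [0.4745 0.0372 0.1138] [0.03194616 0.02466751 0.02799787]
bar 0 0
scene lev 22 [0.4876 0.042  0.0989] [0.01785762 0.01787569 0.01057584]
bar 171 [0.5425 0.0223 0.1151]
```

jog_arm:
  travel:
    - [-0.04, 0, 0]
    - [-0.1, 0, 0]
    - [-0.152, 0, 0.05]
    - [-0.152, 0, 0.1]
    - [-0.152, 0, 0.12]
    - [-0.152, 0, 0.12]
    - [-0.152, 0, 0.12]
    - [-0.152, 0, 0.12]
    - [-0.152, 0, 0.12]
    - [-0.152, 0, 0.12]
  dr:
    - [0, 0, 0]
    - [0, 0, 0]
    - [0, 0, 0]
    - [0, 0, 0]
    - [0, 0, 0]
    - [0, 0, 0]
    - [0, 0, 0]
    - [0, 0, 0]
    - [0, 0, 0]
    - [0, 0, 0]
  claw: [0.3, 0, 0, 0, 0, 0, 0, 0, 0, 0]

```text
time_s: 13.15
tcp_pos: [0.4668, 0.0415, 0.1373]
eef_rot: [-180.0, -0.0, -13.5]
contact_force: [-0.5, -0.0, 0.2]
gripper_width: 0.0003
gripper_force: 0.0
```

jog_arm:
  travel:
    - [0, 0, 0.01]
    - [0, 0, 0.02]
    - [0, 0, 0.03]
    - [0, 0, 0.04]
    - [0, 0, 0.05]
    - [0, 0, 0.06]
    - [0, 0, 0.07]
    - [0, 0, 0.08]
    - [0, 0, 0.09]
    - [0, 0, 0.095]
  dr:
    - [0, 0, 0]
    - [0, 0, 0]
    - [0, 0, 0]
    - [0, 0, 0]
    - [0, 0, 0]
    - [0, 0, 0]
    - [0, 0, 0]
    - [0, 0, 0]
    - [0, 0, 0]
    - [0, 0, 0]
  claw: [0, 0, 0, 0, 0, 0, 0, 0, 0, 0]

```text
time_s: 14.4
tcp_pos: [0.4666, 0.0414, 0.0891]
eef_rot: [180.0, 0.0, -13.5]
contact_force: [-1.2, -0.2, 2.0]
gripper_width: 0.0002
gripper_force: 1.1
```

jog_arm:
  travel:
    - [0, 0, 0.005]
    - [0, 0, 0.01]
    - [0, 0, 0.014]
    - [0, 0, 0.016]
    - [0, 0, 0.018]
    - [0, 0, 0.02]
    - [0, 0, 0.021]
    - [0, 0, 0.021]
    - [0, 0, 0.021]
    - [0, 0, 0.021]
  dr:
    - [0, 0, 0]
    - [0, 0, 0]
    - [0, 0, 0]
    - [0, 0, 0]
    - [0, 0, 0]
    - [0, 0, 0]
    - [0, 0, 0]
    - [0, 0, 0]
    - [0, 0, 0]
    - [0, 0, 0]
  claw: [0, 0, 0, 0, 0, 0, 0, 0, 0, 0]

```text
time_s: 15.65
tcp_pos: [0.4665, 0.0414, 0.0802]
eef_rot: [-180.0, -0.0, -13.5]
contact_force: [-8.3, 2.3, 17.9]
gripper_width: 0.0004
gripper_force: 9.0
```

jog_arm:
  travel:
    - [0, 0, -0.04]
    - [0, 0, -0.1]
    - [0, 0, -0.2]
    - [0, 0, -0.25]
    - [0.03, 0.06, -0.25]
    - [0.05, 0.18, -0.25]
    - [0.05, 0.3, -0.25]
    - [0.05, 0.4, -0.25]
    - [0.05, 0.4, -0.25]
    - [0.05, 0.4, -0.25]
  dr:
    - [0, 0, 0]
    - [0, 0, 0]
    - [0, 0, 0]
    - [0, 0, 0]
    - [0, 0, 0]
    - [0, 0, 0]
    - [0, 0, 0]
    - [0, 0, 0]
    - [0, 0, 0]
    - [0, 0, 0]
  claw: [0, 0, 0, 0, 0, 0.3, 0.5, 0.5, 0.5, 0.5]

```text
time_s: 16.9
tcp_pos: [0.4446, -0.159, 0.2041]
eef_rot: [-180.0, -0.0, -13.6]
contact_force: [-0.4, -0.4, -1.1]
gripper_width: 0.042
gripper_force: 0.0
```

```bash
cat > look.py <<'E'
from h import *
from scipy.optimize import least_squares
import sys
s=r.get_state();print(s['tcp_pos'].round(4),s['eef_rot'].round(2),s['contact_force'].round(1),s['gripper_width'])
for n in("top","scene"):
    c=r.capture(n); w=cloud(c); zz=w[...,2]; X,Y=w[...,0],w[...,1]
    print(n)
    m=(zz>.055)&(zz<.075)&(Y<-.12)&(Y>-.5)&(X>.2)&(X<.66)
    k,l,st,ce=cv2.connectedComponentsWithStats(m.astype(np.uint8))
    for i in range(1,k):
        if 20<st[i,4]<400: q=w[l==i]; q=q[q[:,2]>.06]; print(" cap",st[i,4],(cv2.minEnclosingCircle((q[:,:2]*1000).astype(np.float32))))
    q=w[(zz>.108)&(zz<.123)&(np.hypot(X-.5407,Y-.0237)<.03)]
    if len(q): print(" bar",len(q),cv2.minAreaRect((q[:,:2]*1000).astype(np.float32)),np.median(q[:,2]))
    t=np.radians(166.5); q=w[(zz>.06)&(zz<.14)&(np.hypot(X-.5407-.086*np.cos(t),Y-.0237-.086*np.sin(t))<.012)]
    if len(q): print(" lev",len(q),np.median(q,0).round(4))
    if len(sys.argv)>1: save(sys.argv[1]+n,c)
E
python3 look.py p3; python3 -c "
import cv2
a=cv2.imread('pics/p3scene.png')[130:330,180:440]; cv2.imwrite('pics/p3c.png',cv2.resize(a,None,fx=3,fy=3,interpolation=cv2.INTER_CUBIC))"
```

```text
[ 0.4446 -0.159   0.2041] [-1.7999e+02 -3.0000e-02 -1.3550e+01] [-0.4 -0.4 -1.1] 0.04202919601838554
top
 cap 102 ((581.4947509765625, -318.3714599609375), 13.337251663208008)
 cap 95 ((536.714111328125, -252.80625915527344), 12.882148742675781)
 bar 137 ((539.1763305664062, 21.960582733154297), (15.856672286987305, 43.74925231933594), 76.40141296386719) 0.11651869491198696
scene
 cap 156 ((438.0659484863281, -331.2506408691406), 13.870518684387207)
 cap 157 ((537.5133666992188, -250.6884307861328), 13.792827606201172)
 cap 170 ((583.68310546875, -316.70526123046875), 14.197164535522461)
 bar 170 ((540.720458984375, 23.847532272338867), (17.048999786376953, 46.74118423461914), 77.73607635498047) 0.11534909802120785
 lev 87 [0.459  0.0429 0.0791]
```

View pics/p3c.png

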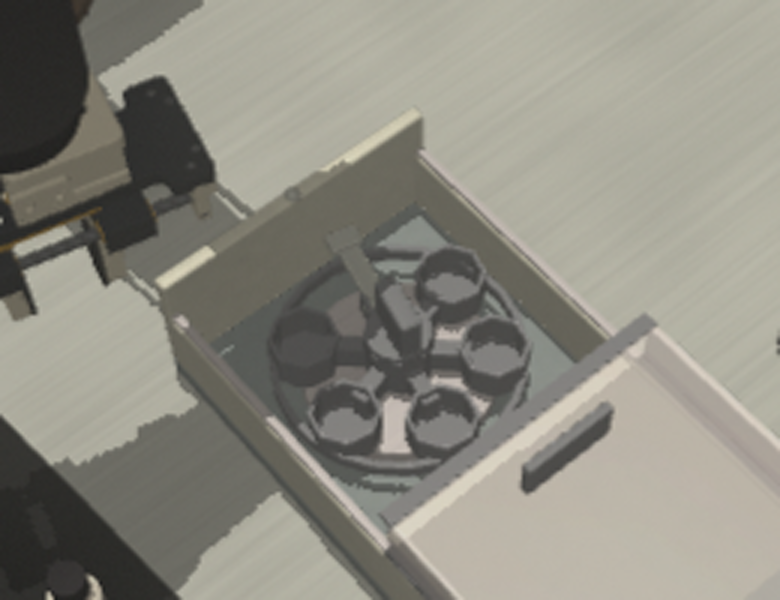

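The wheel sits flat with its lever level on the left, at crop position (345,240), and all five cups are empty. Now the bottles.

```bash
python3 -c "
from h import *
go(.5375,-.2515,.043,-13.5)"
```

```text
travel [0.2235 0.1385 0.3223] dr [-0.     -0.0001  0.0002]
```

jog_arm:
  travel:
    - [0.1, 0.06, 0]
    - [0.19, 0.12, 0.05]
    - [0.2235, 0.1385, 0.12]
    - [0.2235, 0.1385, 0.2]
    - [0.2235, 0.1385, 0.27]
    - [0.2235, 0.1385, 0.31]
    - [0.2235, 0.1385, 0.322]
    - [0.2235, 0.1385, 0.322]
    - [0.2235, 0.1385, 0.322]
    - [0.2235, 0.1385, 0.322]
  dr:
    - [0, 0, 0]
    - [0, 0, 0]
    - [0, 0, 0]
    - [0, 0, 0]
    - [0, 0, 0]
    - [0, 0, 0]
    - [0, 0, 0]
    - [0, 0, 0]
    - [0, 0, 0]
    - [0, 0, 0]
  claw: [0.6, 0.6, 0.6, 0.6, 0.6, 0.6, 0.6, 0.6, 0.6, 0.6]
  newtons: 12

```text
time_s: 18.25
tcp_pos: [0.5375, -0.2523, 0.0441]
eef_rot: [-180.0, -0.1, -13.5]
contact_force: [-0.5, 0.0, -0.4]
gripper_width: 0.0526
gripper_force: 0.0
```

jog_arm:
  travel:
    - [0, 0, 0]
    - [0, 0, 0]
    - [0, 0, 0]
    - [0, 0, 0]
    - [0, 0, 0]
    - [0, 0, -0.05]
    - [0, 0, -0.12]
    - [0, 0, -0.2]
    - [0, 0, -0.24]
    - [0, 0, -0.24]
  dr:
    - [0, 0, 0]
    - [0, 0, 0]
    - [0, 0, 0]
    - [0, 0, 0]
    - [0, 0, 0]
    - [0, 0, 0]
    - [0, 0, 0]
    - [0, 0, 0]
    - [0, 0, 0]
    - [0, 0, 0]
  claw: [0.4, 0.2, 0, 0, 0, 0, 0, 0, 0, 0]
  newtons: 12

```text
time_s: 19.5
tcp_pos: [0.5378, -0.2524, 0.1648]
eef_rot: [-180.0, -0.2, -13.5]
contact_force: [0.1, -0.3, -1.5]
gripper_width: 0.0257
gripper_force: 12.0
```

```bash
python3 look.py; python3 -c "
from h import *
go(.605,.0085,.16,-13.5);go(.5859,.0717,.16,-13.5);go(.4955,-.0245,.16,-13.5)"
```

```text
[ 0.5378 -0.2524  0.1648] [-179.98   -0.2   -13.49] [ 0.1 -0.3 -1.5] 0.025664355165810105
top
 cap 109 ((435.3841247558594, -331.23980712890625), 13.180126190185547)
 bar 135 ((539.1629638671875, 22.048969268798828), (15.777017593383789, 44.028846740722656), 76.71916198730469) 0.11633761322329605
 lev 74 [0.4574 0.0423 0.0807]
scene
 cap 173 ((583.4381713867188, -318.1393737792969), 13.361621856689453)
 bar 171 ((540.8986206054688, 23.61948013305664), (17.146854400634766, 46.67707061767578), 75.9229507446289) 0.11504952246746791
 lev 86 [0.4592 0.044  0.0782]
travel [ 0.0118 -0.5388  0.0048] dr [-0.0001  0.0001 -0.    ]
travel [-0.0549 -0.6528  0.0049] dr [-0.0001  0.0001 -0.    ]
travel [-0.1858 -0.4234  0.0049] dr [-0.0001  0.0001 -0.    ]
```

jog_arm:
  travel:
    - [0, -0.05, -0.02]
    - [-0.01, -0.13, -0.03]
    - [-0.02, -0.21, -0.03]
    - [-0.03, -0.29, -0.03]
    - [-0.04, -0.38, -0.03]
    - [-0.05, -0.47, -0.03]
    - [-0.055, -0.56, -0.03]
    - [-0.055, -0.63, -0.03]
    - [-0.055, -0.653, -0.01]
    - [-0.055, -0.653, 0]
  dr:
    - [0, 0, 0]
    - [0, 0, 0]
    - [0, 0, 0]
    - [0, 0, 0]
    - [0, 0, 0]
    - [0, 0, 0]
    - [0, 0, 0]
    - [0, 0, 0]
    - [0, 0, 0]
    - [0, 0, 0]
  claw: [0, 0, 0, 0, 0, 0, 0, 0, 0, 0]

```text
time_s: 20.85
tcp_pos: [0.5853, 0.0716, 0.1609]
eef_rot: [179.9, 0.2, -13.4]
contact_force: [-0.4, -0.8, -0.1]
gripper_width: 0.0258
gripper_force: 12.0
```

jog_arm:
  travel:
    - [0, 0, 0]
    - [0, 0, 0.02]
    - [0, 0, 0.04]
    - [0, 0, 0.06]
    - [0, 0, 0.07]
    - [0, 0, 0.07]
    - [0, 0, 0.07]
    - [0, 0, 0.07]
    - [0, 0, 0.07]
    - [0, 0, 0.07]
  dr:
    - [0, 0, 0]
    - [0, 0, 0]
    - [0, 0, 0]
    - [0, 0, 0]
    - [0, 0, 0]
    - [0, 0, 0]
    - [0, 0, 0]
    - [0, 0, 0]
    - [0, 0, 0]
    - [0, 0, 0]
  claw: [0, 0, 0, 0, 0, 0, 0, 0, 0, 0]

```text
time_s: 22.1
tcp_pos: [0.5863, 0.0716, 0.1282]
eef_rot: [-180.0, -0.0, -13.5]
contact_force: [0.4, -0.6, -0.6]
gripper_width: 0.0255
gripper_force: 12.0
```

```bash
python3 look.py p4 | head -1; python3 -c "
from h import *
go(.5859,.0717,.083,-13.5)
import cv2
a=cv2.imread('pics/p4scene.png')[130:330,200:460]; cv2.imwrite('pics/p4c.png',cv2.resize(a,None,fx=3,fy=3,interpolation=cv2.INTER_CUBIC))"
```

```text
[0.5863 0.0716 0.1282] [-1.7999e+02 -1.0000e-02 -1.3490e+01] [ 0.4 -0.6 -0.6] 0.02547337315032258
travel [-0.0008  0.      0.0902] dr [-0. -0.  0.]
```

View pics/p4c.png

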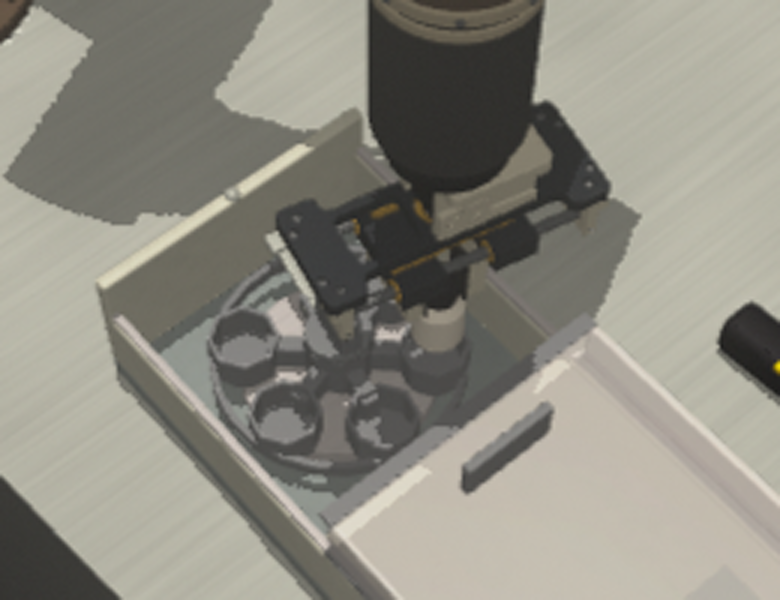

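The bottle hangs centred over its cup at crop position (438,350), so I'll lower it.

jog_arm:
  travel:
    - [0, 0, 0.015]
    - [0, 0, 0.03]
    - [0, 0, 0.045]
    - [0, 0, 0.06]
    - [0, 0, 0.075]
    - [0, 0, 0.085]
    - [0, 0, 0.09]
    - [0, 0, 0.092]
    - [0, 0, 0.093]
    - [0, 0, 0.093]
  dr:
    - [0, 0, 0]
    - [0, 0, 0]
    - [0, 0, 0]
    - [0, 0, 0]
    - [0, 0, 0]
    - [0, 0, 0]
    - [0, 0, 0]
    - [0, 0, 0]
    - [0, 0, 0]
    - [0, 0, 0]
  claw: [0, 0, 0, 0, 0, 0, 0, 0, 0, 0]

```text
time_s: 23.45
tcp_pos: [0.5864, 0.0717, 0.0818]
eef_rot: [-180.0, -0.0, -13.5]
contact_force: [-0.2, -0.8, -1.1]
gripper_width: 0.0254
gripper_force: 12.0
```

jog_arm:
  travel:
    - [0, 0, 0.001]
    - [0, 0, 0.001]
    - [0, 0, 0.001]
    - [0, 0, -0.02]
    - [0, 0, -0.08]
    - [0, 0, -0.16]
    - [0, 0.08, -0.2]
    - [0, 0.2, -0.2]
    - [0, 0.32, -0.2]
    - [0, 0.42, -0.2]
  dr:
    - [0, 0, 0]
    - [0, 0, 0]
    - [0, 0, 0]
    - [0, 0, 0]
    - [0, 0, 0]
    - [0, 0, 0]
    - [0, 0, 0]
    - [0, 0, 0]
    - [0, 0, 0]
    - [0, 0, 0]
  claw: [0.4, 0.5, 0.5, 0.5, 0.5, 0.5, 0.5, 0.5, 0.5, 0.5]

```text
time_s: 24.7
tcp_pos: [0.5367, -0.1344, 0.1827]
eef_rot: [-180.0, -0.1, -13.5]
contact_force: [1.0, 0.5, -0.3]
gripper_width: 0.0436
gripper_force: 0.0
```

```bash
cat >> look.py <<'E'
    q=w[(zz>.098)&(zz<.112)&(np.hypot(X-.5407,Y-.0237)<.09)&(np.hypot(X-.5407,Y-.0237)>.045)]
    if len(q): print(" placed",len(q),np.median(q,0).round(4))
E
python3 look.py p5; python3 -c "
from h import *
go(.583,-.3175,.043,-13.5)"
```

```text
[ 0.5367 -0.1344  0.1827] [-1.7998e+02 -8.0000e-02 -1.3490e+01] [ 1.   0.5 -0.3] 0.04363462545585685
top
 cap 110 ((435.8945007324219, -331.3026123046875), 12.936226844787598)
scene
 cap 156 ((437.6459045410156, -331.09307861328125), 13.925644874572754)
 cap 171 ((582.991943359375, -316.9869384765625), 14.014803886413574)
 bar 170 ((540.9736328125, 23.53976058959961), (17.465707778930664, 45.39262390136719), 76.5498046875) 0.11502405817944061
 lev 76 [0.4595 0.0437 0.0784]
 placed 126 [0.5886 0.0714 0.1034]
travel [0.1772 0.33   0.2792] dr [ 0.     -0.0001 -0.0006]
```

jog_arm:
  travel:
    - [0.04, 0.09, 0]
    - [0.09, 0.18, 0]
    - [0.14, 0.26, 0]
    - [0.17, 0.32, 0.03]
    - [0.177, 0.33, 0.1]
    - [0.177, 0.33, 0.18]
    - [0.177, 0.33, 0.25]
    - [0.177, 0.33, 0.279]
    - [0.177, 0.33, 0.279]
    - [0.177, 0.33, 0.279]
  dr:
    - [0, 0, 0]
    - [0, 0, 0]
    - [0, 0, 0]
    - [0, 0, 0]
    - [0, 0, 0]
    - [0, 0, 0]
    - [0, 0, 0]
    - [0, 0, 0]
    - [0, 0, 0]
    - [0, 0, 0]
  claw: [0.6, 0.6, 0.6, 0.6, 0.6, 0.6, 0.6, 0.6, 0.6, 0.6]

```text
time_s: 26.05
tcp_pos: [0.5861, -0.3139, 0.0439]
eef_rot: [180.0, -0.1, -13.5]
contact_force: [1.1, -0.3, 1.1]
gripper_width: 0.0529
gripper_force: 0.0
```

jog_arm:
  travel:
    - [0, 0, 0]
    - [0, 0, 0]
    - [0, 0, 0]
    - [0, 0, 0]
    - [0, 0, 0]
    - [0, 0, -0.05]
    - [0, 0, -0.12]
    - [0, 0, -0.2]
    - [0, 0, -0.24]
    - [0, 0, -0.24]
  dr:
    - [0, 0, 0]
    - [0, 0, 0]
    - [0, 0, 0]
    - [0, 0, 0]
    - [0, 0, 0]
    - [0, 0, 0]
    - [0, 0, 0]
    - [0, 0, 0]
    - [0, 0, 0]
    - [0, 0, 0]
  claw: [0.4, 0.2, 0, 0, 0, 0, 0, 0, 0, 0]
  newtons: 12

```text
time_s: 27.3
tcp_pos: [0.5857, -0.3139, 0.1638]
eef_rot: [-180.0, -0.2, -13.5]
contact_force: [0.4, -0.9, -0.4]
gripper_width: 0.0259
gripper_force: 12.0
```

```bash
python3 -c "
from h import *
go(.605,.0085,.16,-13.5)"
```

```text
travel [-0.1129 -0.636   0.0072] dr [-0.     -0.0005  0.    ]
```

jog_arm:
  travel:
    - [-0.01, -0.06, -0.02]
    - [-0.03, -0.14, -0.03]
    - [-0.05, -0.22, -0.03]
    - [-0.07, -0.3, -0.03]
    - [-0.08, -0.39, -0.03]
    - [-0.1, -0.48, -0.03]
    - [-0.109, -0.56, -0.03]
    - [-0.109, -0.636, -0.02]
    - [-0.109, -0.636, 0.007]
    - [-0.109, -0.636, 0.007]
  dr:
    - [0, 0, 0]
    - [0, 0, 0]
    - [0, 0, 0]
    - [0, 0, 0]
    - [0, 0, 0]
    - [0, 0, 0]
    - [0, 0, 0]
    - [0, 0, 0]
    - [0, 0, 0]
    - [0, 0, 0]
  claw: [0, 0, 0, 0, 0, 0, 0, 0, 0, 0]

```text
time_s: 28.55
tcp_pos: [0.6044, 0.008, 0.1561]
eef_rot: [179.9, 0.2, -13.5]
contact_force: [0.2, -0.4, -0.1]
gripper_width: 0.0259
gripper_force: 12.0
```

jog_arm:
  travel:
    - [0, 0, 0]
    - [0, 0, 0.02]
    - [0, 0, 0.04]
    - [0, 0, 0.06]
    - [0, 0, 0.07]
    - [0, 0, 0.07]
    - [0, 0, 0.07]
    - [0, 0, 0.07]
    - [0, 0, 0.07]
    - [0, 0, 0.07]
  dr:
    - [0, 0, 0]
    - [0, 0, 0]
    - [0, 0, 0]
    - [0, 0, 0]
    - [0, 0, 0]
    - [0, 0, 0]
    - [0, 0, 0]
    - [0, 0, 0]
    - [0, 0, 0]
    - [0, 0, 0]
  claw: [0, 0, 0, 0, 0, 0, 0, 0, 0, 0]

```text
time_s: 29.8
tcp_pos: [0.6061, 0.0083, 0.1237]
eef_rot: [-180.0, -0.0, -13.5]
contact_force: [0.4, -0.0, -1.4]
gripper_width: 0.0263
gripper_force: 12.0
```

```bash
python3 -c "
from h import *
go(.607,.008,.082,-13.5)
s=r.get_state()
p=s['tcp_pos']
c=r.capture('scene');w=cloud(c);save('p6',c)
q=w[(np.hypot(w[...,0]-p[0],w[...,1]-p[1])<.026)&(w[...,2]>p[2]-.04)&(w[...,2]<p[2]-.012)]
from scipy.optimize import least_squares
print(len(q),least_squares(lambda t:np.hypot(q[:,0]-t[0],q[:,1]-t[1])-.018,p[:2],loss='soft_l1',f_scale=.001).x,p)
a=cv2.imread('pics/p6.png')[130:330,200:460]; cv2.imwrite('pics/p6c.png',cv2.resize(a,None,fx=3,fy=3,interpolation=cv2.INTER_CUBIC))"
```

```text
travel [0.0018 0.0002 0.0834] dr [-0. -0.  0.]
120 [0.60350332 0.00663186] [0.60612274 0.00830199 0.12370783]
```

View pics/p6c.png

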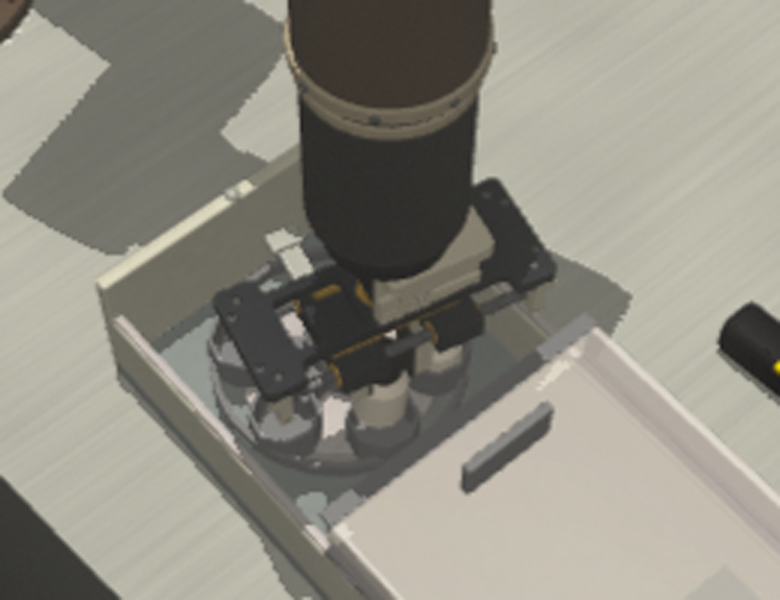

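Bottle two is over its cup at crop position (380,420), about 1.5 mm short, so I'll nudge it and lower.

jog_arm:
  travel:
    - [0.002, -0.001, 0]
    - [0.002, -0.001, 0.02]
    - [0.002, -0.001, 0.035]
    - [0.002, -0.001, 0.05]
    - [0.002, -0.001, 0.065]
    - [0.002, -0.001, 0.075]
    - [0.002, -0.001, 0.08]
    - [0.002, -0.001, 0.083]
    - [0.002, -0.001, 0.084]
    - [0.002, -0.001, 0.084]
  dr:
    - [0, 0, 0]
    - [0, 0, 0]
    - [0, 0, 0]
    - [0, 0, 0]
    - [0, 0, 0]
    - [0, 0, 0]
    - [0, 0, 0]
    - [0, 0, 0]
    - [0, 0, 0]
    - [0, 0, 0]
  claw: [0, 0, 0, 0, 0, 0, 0, 0, 0, 0]

```text
time_s: 31.1
tcp_pos: [0.6072, 0.0085, 0.0817]
eef_rot: [-180.0, -0.0, -13.5]
contact_force: [0.4, 1.5, -0.5]
gripper_width: 0.0261
gripper_force: 12.0
```

jog_arm:
  travel:
    - [0, 0, 0]
    - [0, 0, 0]
    - [0, 0, 0]
    - [0, 0, -0.02]
    - [0, 0, -0.08]
    - [0, 0, -0.16]
    - [-0.05, 0.08, -0.2]
    - [-0.1, 0.18, -0.2]
    - [-0.15, 0.28, -0.2]
    - [-0.15, 0.28, -0.2]
  dr:
    - [0, 0, 0]
    - [0, 0, 0]
    - [0, 0, 0]
    - [0, 0, 0]
    - [0, 0, 0]
    - [0, 0, 0]
    - [0, 0, 0]
    - [0, 0, 0]
    - [0, 0, 0]
    - [0, 0, 0]
  claw: [0.4, 0.5, 0.5, 0.5, 0.5, 0.5, 0.5, 0.5, 0.5, 0.5]

```text
time_s: 32.35
tcp_pos: [0.4993, -0.1122, 0.1828]
eef_rot: [-180.0, -0.1, -13.6]
contact_force: [1.2, -0.2, 0.1]
gripper_width: 0.044
gripper_force: 0.0
```

```bash
python3 look.py p7; python3 -c "
from h import *
go(.4375,-.3308,.043,-13.5)"
```

```text
[ 0.4993 -0.1122  0.1828] [-1.7997e+02 -5.0000e-02 -1.3640e+01] [ 1.2 -0.2  0.1] 0.043955759041892466
top
 cap 106 ((436.0733642578125, -331.0918273925781), 12.636079788208008)
 bar 4 ((545.1453247070312, 19.354385375976562), (18.55417251586914, 0.34039241075515747), 9.27206039428711) 0.11576158434252515
 placed 188 [0.5925 0.0584 0.1052]
scene
 cap 157 ((436.8661804199219, -329.78765869140625), 13.815711975097656)
 bar 170 ((540.6929321289062, 23.746662139892578), (17.111661911010742, 45.684898376464844), 75.4123306274414) 0.11490963259192932
 lev 59 [0.4617 0.0452 0.079 ]
 placed 262 [0.5952 0.0171 0.1034]
travel [-0.0224  0.4585  0.2791] dr [-0.0001 -0.0003 -0.0001]
```

jog_arm:
  travel:
    - [0, 0.08, 0]
    - [0, 0.16, 0]
    - [-0.01, 0.24, 0]
    - [-0.015, 0.32, 0]
    - [-0.02, 0.4, 0.03]
    - [-0.022, 0.4585, 0.08]
    - [-0.022, 0.4585, 0.12]
    - [-0.022, 0.4585, 0.14]
    - [-0.022, 0.4585, 0.14]
    - [-0.022, 0.4585, 0.14]
  dr:
    - [0, 0, 0]
    - [0, 0, 0]
    - [0, 0, 0]
    - [0, 0, 0]
    - [0, 0, 0]
    - [0, 0, 0]
    - [0, 0, 0]
    - [0, 0, 0]
    - [0, 0, 0]
    - [0, 0, 0]
  claw: [0.6, 0.6, 0.6, 0.6, 0.6, 0.6, 0.6, 0.6, 0.6, 0.6]

```text
time_s: 33.7
tcp_pos: [0.4384, -0.3303, 0.1124]
eef_rot: [180.0, -0.1, -13.4]
contact_force: [0.0, 0.2, 0.4]
gripper_width: 0.0524
gripper_force: 0.0
```

```bash
python3 -c "
from h import *
go(.4375,-.3308,.043,-13.5)
print(r.get_state()['tcp_pos'])
c=r.capture('scene');w=cloud(c);q=w[(w[...,2]>.055)&(w[...,2]<.075)&(np.hypot(w[...,0]-.437,w[...,1]+.33)<.05)]
print(len(q),np.median(q,0) if len(q) else 0)
go(.4375,-.3308,.043,-13.5)"
```

```text
travel [-0.0018  0.0014  0.1389] dr [ 0.0001 -0.0002  0.0002]
[ 0.43843756 -0.33027721  0.11242892]
157 [ 0.43950783 -0.33054932  0.06598639]
travel [-0.0017  0.0013  0.1391] dr [ 0.     -0.0003  0.0002]
```

jog_arm:
  travel:
    - [-0.001, 0.001, 0.05]
    - [-0.001, 0.001, 0.1]
    - [-0.001, 0.001, 0.13]
    - [-0.001, 0.001, 0.139]
    - [-0.001, 0.001, 0.139]
    - [-0.001, 0.001, 0.139]
    - [-0.001, 0.001, 0.139]
    - [-0.001, 0.001, 0.139]
    - [-0.001, 0.001, 0.139]
    - [-0.001, 0.001, 0.139]
  dr:
    - [0, 0, 0]
    - [0, 0, 0]
    - [0, 0, 0]
    - [0, 0, 0]
    - [0, 0, 0]
    - [0, 0, 0]
    - [0, 0, 0]
    - [0, 0, 0]
    - [0, 0, 0]
    - [0, 0, 0]
  claw: [0.6, 0.6, 0.6, 0.6, 0.5, 0.3, 0.1, 0, 0, 0]

```text
time_s: 35.0
tcp_pos: [0.4372, -0.331, 0.0425]
eef_rot: [180.0, -0.1, -13.5]
contact_force: [0.5, 1.2, 5.2]
gripper_width: 0.0256
gripper_force: 12.0
```

jog_arm:
  travel:
    - [0, 0, 0]
    - [0, 0, 0]
    - [0, 0, -0.05]
    - [0, 0, -0.12]
    - [0, 0, -0.2]
    - [0, 0, -0.26]
    - [0, 0, -0.26]
    - [0, 0, -0.26]
    - [0, 0, -0.26]
    - [0, 0, -0.26]
  dr:
    - [0, 0, 0]
    - [0, 0, 0]
    - [0, 0, 0]
    - [0, 0, 0]
    - [0, 0, 0]
    - [0, 0, 0]
    - [0, 0, 0]
    - [0, 0, 0]
    - [0, 0, 0]
    - [0, 0, 0]
  claw: [0, 0, 0, 0, 0, 0, 0, 0, 0, 0]

```text
time_s: 36.25
tcp_pos: [0.4364, -0.3307, 0.1711]
eef_rot: [-180.0, 0.1, -13.5]
contact_force: [0.1, -0.1, -1.0]
gripper_width: 0.0256
gripper_force: 12.0
```

```bash
python3 -c "
from h import *
go(.4955,-.0245,.17,-13.5)"
```

```text
travel [-0.0279 -0.6231  0.0024] dr [-0.      0.0003  0.    ]
```

jog_arm:
  travel:
    - [0, -0.06, -0.01]
    - [0, -0.14, -0.02]
    - [-0.01, -0.22, -0.02]
    - [-0.015, -0.31, -0.02]
    - [-0.02, -0.4, -0.02]
    - [-0.025, -0.49, -0.02]
    - [-0.028, -0.57, -0.01]
    - [-0.028, -0.623, 0]
    - [-0.028, -0.623, 0.05]
    - [-0.028, -0.623, 0.08]
  dr:
    - [0, 0, 0]
    - [0, 0, 0]
    - [0, 0, 0]
    - [0, 0, 0]
    - [0, 0, 0]
    - [0, 0, 0]
    - [0, 0, 0]
    - [0, 0, 0]
    - [0, 0, 0]
    - [0, 0, 0]
  claw: [0, 0, 0, 0, 0, 0, 0, 0, 0, 0]

```text
time_s: 37.5
tcp_pos: [0.4952, -0.0245, 0.1306]
eef_rot: [180.0, 0.1, -13.5]
contact_force: [0.0, 0.2, -1.9]
gripper_width: 0.0251
gripper_force: 12.0
```

jog_arm:
  travel:
    - [0, 0, 0.005]
    - [0, 0, 0.01]
    - [0, 0, 0.01]
    - [0, 0, 0.01]
    - [0, 0, 0.01]
    - [0, 0, 0.01]
    - [0, 0, 0.01]
    - [0, 0, 0.01]
    - [0, 0, 0.01]
    - [0, 0, 0.01]
  dr:
    - [0, 0, 0]
    - [0, 0, 0]
    - [0, 0, 0]
    - [0, 0, 0]
    - [0, 0, 0]
    - [0, 0, 0]
    - [0, 0, 0]
    - [0, 0, 0]
    - [0, 0, 0]
    - [0, 0, 0]
  claw: [0, 0, 0, 0, 0, 0, 0, 0, 0, 0]

```text
time_s: 38.75
tcp_pos: [0.4959, -0.0247, 0.127]
eef_rot: [180.0, 0.0, -13.5]
contact_force: [-0.1, -0.5, -0.2]
gripper_width: 0.0254
gripper_force: 12.0
```

```bash
python3 -c "
from h import *
go(.4955,-.0245,.081,-13.5)
s=r.get_state()
p=s['tcp_pos']
c=r.capture('scene');w=cloud(c);save('p8',c)
q=w[(np.hypot(w[...,0]-p[0],w[...,1]-p[1])<.026)&(w[...,2]>p[2]-.035)&(w[...,2]<p[2]-.012)]
from scipy.optimize import least_squares
print(len(q),least_squares(lambda t:np.hypot(q[:,0]-t[0],q[:,1]-t[1])-.018,p[:2],loss='soft_l1',f_scale=.001).x,p)"
```

```text
travel [-0.0008 -0.0002  0.0921] dr [0. 0. 0.]
98 [ 0.49481222 -0.02389864] [ 0.49586378 -0.0246753   0.12704441]
```

jog_arm:
  travel:
    - [0, 0, 0.02]
    - [0, 0, 0.035]
    - [0, 0, 0.05]
    - [0, 0, 0.065]
    - [0, 0, 0.078]
    - [0, 0, 0.086]
    - [0, 0, 0.09]
    - [0, 0, 0.092]
    - [0, 0, 0.092]
    - [0, 0, 0.092]
  dr:
    - [0, 0, 0]
    - [0, 0, 0]
    - [0, 0, 0]
    - [0, 0, 0]
    - [0, 0, 0]
    - [0, 0, 0]
    - [0, 0, 0]
    - [0, 0, 0]
    - [0, 0, 0]
    - [0, 0, 0]
  claw: [0, 0, 0, 0, 0, 0, 0, 0, 0, 0]

```text
time_s: 40.05
tcp_pos: [0.496, -0.0247, 0.0812]
eef_rot: [-180.0, -0.0, -13.5]
contact_force: [0.2, 0.1, -0.9]
gripper_width: 0.0259
gripper_force: 12.0
```

jog_arm:
  travel:
    - [0, 0, 0]
    - [0, 0, 0]
    - [0, 0, 0]
    - [0, 0, -0.02]
    - [0, 0, -0.08]
    - [0, 0, -0.16]
    - [0, 0, -0.26]
    - [0, 0.1, -0.3]
    - [0, 0.2, -0.3]
    - [0, 0.3, -0.3]
  dr:
    - [0, 0, 0]
    - [0, 0, 0]
    - [0, 0, 0]
    - [0, 0, 0]
    - [0, 0, 0]
    - [0, 0, 0]
    - [0, 0, 0]
    - [0, 0, 0]
    - [0, 0, 0]
    - [0, 0, 0]
  claw: [0.4, 0.5, 0.5, 0.5, 0.5, 0.5, 0.5, 0.5, 0.5, 0.5]

```text
time_s: 41.3
tcp_pos: [0.4605, -0.1717, 0.2325]
eef_rot: [-180.0, -0.1, -13.4]
contact_force: [0.5, 0.6, -0.3]
gripper_width: 0.044
gripper_force: 0.0
```

```bash
python3 look.py p9; python3 -c "
import cv2
a=cv2.imread('pics/p9scene.png')[130:330,200:460]; cv2.imwrite('pics/p9c.png',cv2.resize(a,None,fx=3,fy=3,interpolation=cv2.INTER_CUBIC))"
```

```text
[ 0.4605 -0.1717  0.2325] [-1.7997e+02 -1.2000e-01 -1.3440e+01] [ 0.5  0.6 -0.3] 0.04395103909513567
top
 bar 95 ((544.9785766601562, 20.612152099609375), (15.685477256774902, 31.46058464050293), 77.42687225341797) 0.11662259321909652
 placed 189 [0.5926 0.0584 0.1048]
scene
 bar 168 ((541.8772583007812, 23.03000831604004), (16.59197998046875, 43.43355178833008), 78.3935317993164) 0.11500276295937739
 lev 87 [0.459  0.0426 0.0791]
 placed 375 [0.5836 0.0063 0.1035]
```

View pics/p9c.png

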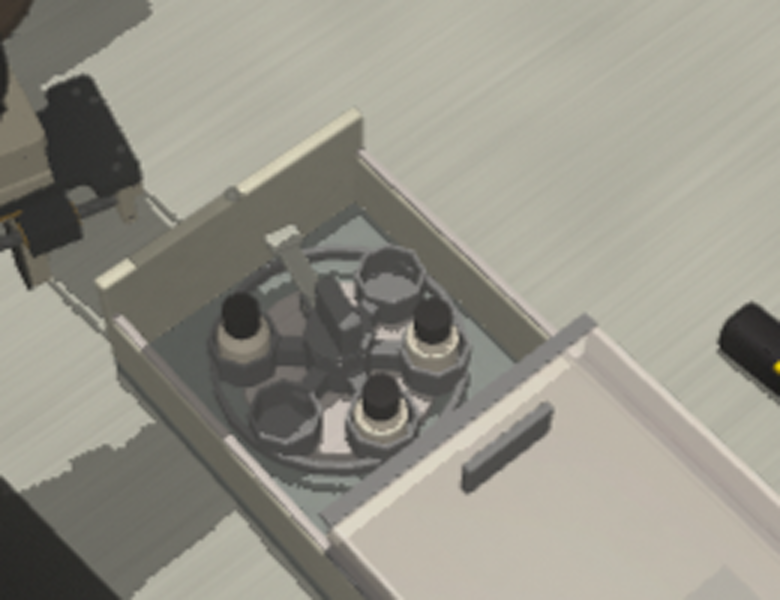

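View pics/p9top.png

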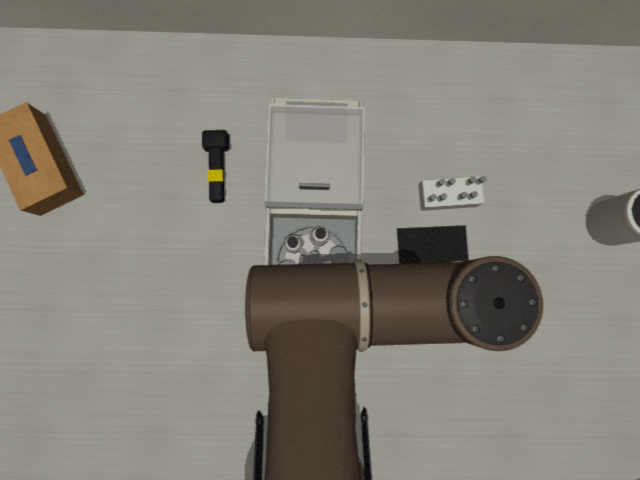

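All three bottles stand upright in cups at crop positions (240,330), (432,330) and (380,410), the mat is otherwise empty, and the scanner and rack are untouched. Now the guard, whose handle is at (315,186) in the top view.

```bash
python3 -c "
from h import *
go(.745,.022,.232,-0.5)"
```

```text
travel [ 4.622e-01 -5.155e-01 -2.000e-04] dr [ 0.0001 -0.0001 -0.0367]
```

jog_arm:
  travel:
    - [0.05, -0.06, 0]
    - [0.11, -0.12, 0]
    - [0.17, -0.19, 0]
    - [0.23, -0.26, 0]
    - [0.29, -0.33, 0]
    - [0.35, -0.4, 0]
    - [0.41, -0.46, 0]
    - [0.46, -0.51, 0]
    - [0.462, -0.515, 0]
    - [0.462, -0.515, 0]
  dr:
    - [0, 0, -0.005]
    - [0, 0, -0.01]
    - [0, 0, -0.015]
    - [0, 0, -0.02]
    - [0, 0, -0.025]
    - [0, 0, -0.03]
    - [0, 0, -0.035]
    - [0, 0, -0.0367]
    - [0, 0, -0.0367]
    - [0, 0, -0.0367]
  claw: [0.2, 0, 0, 0, 0, 0, 0, 0, 0, 0]

```text
time_s: 42.65
tcp_pos: [0.7452, 0.0263, 0.2309]
eef_rot: [180.0, 0.0, -0.3]
contact_force: [0.9, -0.6, 0.3]
gripper_width: 0.0004
gripper_force: 0.0
```

jog_arm:
  travel:
    - [0, 0, 0]
    - [0, 0, 0.05]
    - [0, 0, 0.1]
    - [0, 0, 0.15]
    - [0, 0, 0.18]
    - [0, 0, 0.18]
    - [0, 0, 0.18]
    - [0, 0, 0.18]
    - [0, 0, 0.18]
    - [0, 0, 0.18]
  dr:
    - [0, 0, 0]
    - [0, 0, 0]
    - [0, 0, 0]
    - [0, 0, 0]
    - [0, 0, 0]
    - [0, 0, 0]
    - [0, 0, 0]
    - [0, 0, 0]
    - [0, 0, 0]
    - [0, 0, 0]
  claw: [0, 0, 0, 0, 0, 0, 0, 0, 0, 0]

```text
time_s: 43.9
tcp_pos: [0.7457, 0.026, 0.1414]
eef_rot: [-180.0, -0.0, -0.3]
contact_force: [0.2, -0.2, 0.7]
gripper_width: 0.0004
gripper_force: 0.0
```

```bash
python3 -c "
from h import *
print(r.get_state()['contact_force'])
go(.47,.022,.142,-0.5)"
```

```text
[ 0.16388815 -0.15124596  0.70384004]
travel [-0.5513  0.0107 -0.0014] dr [-0.     -0.0001  0.0006]
```

jog_arm:
  travel:
    - [-0.02, 0, 0]
    - [-0.04, 0, 0]
    - [-0.07, 0, 0]
    - [-0.1, 0, 0]
    - [-0.14, 0, 0]
    - [-0.18, 0, 0]
    - [-0.22, 0, 0]
    - [-0.26, 0, 0]
    - [-0.3, 0, 0]
    - [-0.34, 0, 0]
  dr:
    - [0, 0, 0]
    - [0, 0, 0]
    - [0, 0, 0]
    - [0, 0, 0]
    - [0, 0, 0]
    - [0, 0, 0]
    - [0, 0, 0]
    - [0, 0, 0]
    - [0, 0, 0]
    - [0, 0, 0]
  claw: [0, 0, 0, 0, 0, 0, 0, 0, 0, 0]

```text
time_s: 45.15
tcp_pos: [0.575, 0.027, 0.1414]
eef_rot: [-180.0, -0.1, -0.3]
contact_force: [2.4, 0.8, 0.1]
gripper_width: 0.0001
gripper_force: 1.2
```

jog_arm:
  travel:
    - [-0.02, 0, 0]
    - [-0.04, 0, 0]
    - [-0.06, 0, 0]
    - [-0.08, 0, 0]
    - [-0.1, 0, 0]
    - [-0.12, 0, 0]
    - [-0.13, 0, 0]
    - [-0.14, 0, 0]
    - [-0.15, 0, 0]
    - [-0.16, 0, 0]
  dr:
    - [0, 0, 0]
    - [0, 0, 0]
    - [0, 0, 0]
    - [0, 0, 0]
    - [0, 0, 0]
    - [0, 0, 0]
    - [0, 0, 0]
    - [0, 0, 0]
    - [0, 0, 0]
    - [0, 0, 0]
  claw: [0, 0, 0, 0, 0, 0, 0, 0, 0, 0]

```text
time_s: 46.4
tcp_pos: [0.4953, 0.0272, 0.141]
eef_rot: [180.0, 0.0, -0.3]
contact_force: [1.2, -0.8, 1.3]
gripper_width: 0.0004
gripper_force: 1.0
```

```bash
cat > gh.py <<'E'
from h import *
s=r.get_state();p=s['tcp_pos'];print(p,s['contact_force'])
for n in("top","scene"):
    c=r.capture(n);w=cloud(c);X,Y,Z=[w[...,i] for i in range(3)]
    q=w[(Z>.152)&(Z<.168)&(abs(Y-.022)<.05)&(X<p[0]+.3)&(X>.4)]
    print(n,len(q),np.median(q,0) if len(q) else 0,[(ray(c,d["at"],.162).round(4),d["conf"]) for d in r.tip_of("guard_handle",n)][:2])
    save("g%d%s"%(s['time_s']*100,n),c)
E
python3 gh.py
```

```text
[0.49530181 0.02716528 0.1410094 ] [ 1.24852341 -0.81492963  1.28937774]
top 0 0 []
scene 74 [0.50021557 0.01131028 0.15880382] [(array([0.4793, 0.0229, 0.162 ]), 0.79)]
```

jog_arm:
  travel:
    - [-0.006, 0, 0]
    - [-0.012, 0, 0]
    - [-0.018, 0, 0]
    - [-0.024, 0, 0]
    - [-0.029, 0, 0]
    - [-0.033, 0, 0]
    - [-0.036, 0, 0]
    - [-0.039, 0, 0]
    - [-0.041, 0, 0]
    - [-0.041, 0, 0]
  dr:
    - [0, 0, 0]
    - [0, 0, 0]
    - [0, 0, 0]
    - [0, 0, 0]
    - [0, 0, 0]
    - [0, 0, 0]
    - [0, 0, 0]
    - [0, 0, 0]
    - [0, 0, 0]
    - [0, 0, 0]
  claw: [0, 0, 0, 0, 0, 0, 0, 0, 0, 0]

```text
time_s: 47.85
tcp_pos: [0.4769, 0.0275, 0.1413]
eef_rot: [-180.0, -0.2, -0.2]
contact_force: [10.3, -3.3, -7.4]
gripper_width: 0.0004
gripper_force: 5.4
```

jog_arm:
  travel:
    - [-0.002, 0, 0]
    - [-0.004, 0, 0]
    - [-0.006, 0, 0]
    - [-0.006, 0, 0]
    - [-0.006, 0, 0]
    - [-0.006, 0, 0]
    - [-0.006, 0, 0]
    - [-0.006, 0, 0]
    - [-0.006, 0, 0]
    - [-0.006, 0, 0]
  dr:
    - [0, 0, 0]
    - [0, 0, 0]
    - [0, 0, 0]
    - [0, 0, 0]
    - [0, 0, 0]
    - [0, 0, 0]
    - [0, 0, 0]
    - [0, 0, 0]
    - [0, 0, 0]
    - [0, 0, 0]
  claw: [0, 0, 0, 0, 0, 0, 0, 0, 0, 0]

```text
time_s: 49.1
tcp_pos: [0.4768, 0.0277, 0.1416]
eef_rot: [-180.0, -0.5, -0.2]
contact_force: [23.6, -7.3, -17.9]
gripper_width: 0.0003
gripper_force: 12.1
```

Hard stop at the expected position. I'll back off and check that it stays shut.

jog_arm:
  travel:
    - [0.02, 0, 0]
    - [0.05, 0, 0]
    - [0.08, 0, -0.02]
    - [0.08, 0, -0.1]
    - [0.08, 0, -0.2]
    - [0.08, 0, -0.25]
    - [0.08, -0.1, -0.25]
    - [0.08, -0.2, -0.25]
    - [0.08, -0.3, -0.25]
    - [0.08, -0.35, -0.25]
  dr:
    - [0, 0, 0]
    - [0, 0, 0]
    - [0, 0, 0]
    - [0, 0, 0]
    - [0, 0, 0]
    - [0, 0, 0]
    - [0, 0, 0]
    - [0, 0, 0]
    - [0, 0, 0]
    - [0, 0, 0]
  claw: [0, 0, 0, 0, 0, 0, 0, 0, 0, 0]

```text
time_s: 50.35
tcp_pos: [0.5128, 0.2042, 0.2657]
eef_rot: [180.0, 0.1, -0.2]
contact_force: [-0.1, -0.6, -0.6]
gripper_width: 0.0003
gripper_force: 0.0
```

```bash
python3 gh.py; ls pics | tail -12; cp "$(ls -t pics/g*scene.png | head -1)" pics/fin.png
```

```text
[0.5127595  0.20417333 0.26568024] [-0.14314742 -0.59813299 -0.57781899]
top 127 [0.45990847 0.02277164 0.16167312] [(array([0.4594, 0.0189, 0.162 ]), 0.6)]
scene 183 [0.4631853  0.0238188  0.15894463] [(array([0.4622, 0.0218, 0.162 ]), 0.78)]
p6.png
p6c.png
p7scene.png
p7top.png
p8.png
p9c.png
p9scene.png
p9top.png
s1.png
s2.png
scene0.png
top0.png
```

View pics/fin.png

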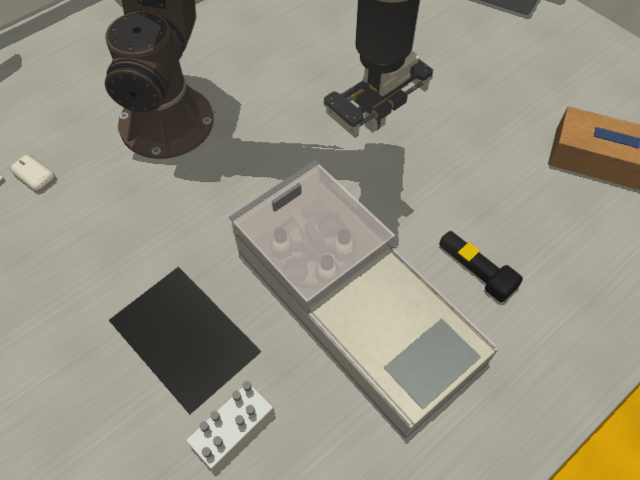

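The guard is shut with its handle at (287,197) and x about 0.461 m. The three bottles are upright under it at (281,240), (344,240) and (327,265), the mat is empty, and the arm is clear.

```bash
python3 -c "
from plant import r
print(r.close_job())"
```

```text
the job is handed in; nothing more can be done
None
```

I've handed the job in, with no verdict returned: the wheel is seated and latched, all three bottles present stand upright in pockets, the guard is shut at its stop, and the scanner and rack weren't touched.

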